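# Key on the headstock, chuck guard held open

## Robot

A 6-joint arm with a two-finger parallel gripper is mounted at the origin on the work surface. World frame = base frame: x ahead of the robot, y to its left, z up, the work surface at z = 0. Lengths are in m, angles in rad, forces in N, time in s.
With the tool pointing down it reaches from about 0.35 to 0.775 m from the base axis. Payload 7.3 kg.
Tool frame: the origin (TCP) lies at the centre of the arm's flange, where the gripper is bolted on; the fingertips stand 178 mm ahead of it and the grasp point (between the pads) lies 159 mm ahead of it (tip_extent is the distance from the TCP to the fingertips, in m); z points along the fingers, y is the line along which they close (so a half turn about z gives the same grasp; the last joint's range is limited). The gripper opens to 92 mm and grips with 3 to 60 N. Pads are 19 mm wide; open, the fingers measure 130 mm over their backs; the gripper's body (75 mm by 190 mm) begins 47 mm behind the grasp point.
Start: joints at [-1.295, 0.342, 1.524, -0, 1.275, -0.146], TCP at [0.215, -0.479, 0.405] pointing down, gripper open.
Joint ranges: [-2.53, 2.53], [-0.77, 2.02], [0.04, 2.7], [-1, 4.14], [0.28, 2.66], [-3.11, 3.11]. Speed limits (rad/s): [2.57, 2.57, 3.14, 3.14, 3.14, 3.14].

## Interface

Orientations are given as [roll, pitch, yaw] about the fixed x, y, z axes, in that order (R = Rz(yaw) Ry(pitch) Rx(roll)).
In Python, from cell import * gives the robot as it stands.
- The arm moves only by the tool arm_command, never from a script. Its arguments are lists of equal length, an entry for each row: "xyz": the shift along the world's x, y, z in mm, a list of three; "spin": the turn about the world's z in degrees. In form: {"xyz": [[tx, ty, tz], ...], "spin": [spin, ...]}. A call has 1 to 20 rows; each row shifts and turns the commanded pose from where the row before left it; what a row does not reach is not made up. A row lasts 1/10 s, in which the tool goes at most 50 mm and 8.59 degrees, less where a joint would pass 70% of its speed; a pose out of reach is approached as far as the arm can. A call with a gripper value outside its range is refused whole. "jaw" is the opening, from -1 (shut) to 1 (fully open), set as the call begins (left out, the last holds). The fingers move at their own pace and stop on an object; "squeeze" is the grip in N (left out, the last holds). Time passes only in rows, so rows that do not move let the fingers close. It gives the time, the measured TCP pose, the force, the opening and the grip force at its end, in the units of the state.
- observe(): the state, without advancing time (a new reading comes with each control period).
- read_camera(name): name is "scene" or "top"; returns a dict with "img" (384x512x3 uint8, red, green, blue), "depth" (384x512 float32, m along the optical axis (not along the pixel's ray), 0 where there is no reading), "fx", "fy", "cx", "cy" (pixels), "world_from_camera" (4x4, takes a point from camera to world coordinates). Camera axes: x right, y up, looking along -z (the intrinsics and any distortion apply to the point x, -y, -z); pixel columns grow to the right and rows downward; lengths in m; the calibration is good to about 2 mm. A picture is of the moment at which its call begins.
- hand_in(): hands the job in; it is judged then, once.
The state is a dict: "time": time; "qpos": joint angles; "qvel": joint speeds; "joint_efforts": joint torques, N m; "tool_pos": TCP position; "tool_rot": TCP orientation; "contact_force": force on the tool from outside, world axes, zero at the start; "torque": the same for the moment, N m; "opening": finger opening in m; "grip_force": force on a finger pad.
Only numpy, scipy, OpenCV 4.12 (cv2) and the standard library are available. Lean on these libraries where they do the work, as an engineer would, in place of code of your own. Each camera call takes 0.05 s, during which the arm holds its last target. There are 200 camera calls.

## Task

I am about to fit a workpiece in the bench lathe: first lay the T-handled chuck key gently and flat in the tool tray on top of the headstock and let go of it, then lift the chuck guard to 50 degrees from shut and hold it there for me. The guard falls shut by itself, so do not let it drop, and finish your program while still holding it steady at 50 degrees. Leave the other things on the bench where they are.

Things in the scene. Friction and masses are not known exactly. Their poses are not given: they have to be found in the camera images.
- lathe: Small metal lathe fixed on the bench. Origin on the bench under the spindle axis (150 mm up), at mid-length of the chuck guard; x to its rear, y along the spindle to the headstock (operator's left), z up. Chip tray x -115..130, y -360..190, 30 mm high. Headstock x -55..55, y 55..165, 210 high; control box before it to x -107, 150 high; carriage y -245..-85, x to -138, 198 high; tailstock beyond.
- tool_tray (a point): Centre of the level, rubber-lined floor of the tool tray on top of the headstock, 204 mm above the bench; axes as the lathe's. Inside it measures 102 mm along x and y; rim 4 mm thick, 6 mm above the floor. The shut guard begins 59 mm to -y and is 17 mm higher than the floor; nothing else near is higher than the rim.
- chuck_key: Steel T-handled chuck key, about 95 g, lying flat on the bench. Origin at mid-length on its underside; x along the shaft to the T-bar, z up. 72 mm along x (-36..36), 78 mm along y. Round shaft 12 mm thick, axis 6 mm up; square 8 mm tip, the last 14 mm at -x. T-bar 7 mm thick at x 27 with 12 mm balls at its ends. It lies level on shaft and balls. Pinch it across the shaft at the origin.
- key_mid (a point): Middle of the chuck key's length, on the axis of its shaft, 6 mm above what it lies on; axes as the key's.
- guard (a joint): Opening angle of the chuck guard in rad: 0 shut (as it starts), growing as its front is lifted up and back; 50 degrees is 0.873; stop at 1.222. No catch or spring: it falls shut from every angle. About 0.3 kg; under 3 N at the handle lifts it. A clear half-round shell 102 mm long (lathe y -51..51), radius 68 mm about the spindle axis when shut, with dark steel edges.
- guard_handle (a point): Middle of the guard's handle: black round bar 10 mm thick, 80 mm long, along the lathe's y, on two posts 36 mm either side of the middle; in front of and above the chuck, 198 mm above the bench when shut. Moves with the guard (axes equal to the lathe's when shut). Free above, in front and below; behind the bar the shell is 25 mm or more away, farther higher up. It may turn in the grip.
- guard_hinge (a point): On the axis of the guard's pivot rod, behind the chuck, at the guard's mid-length: lathe x 78, y 0, z 170 mm; axes as the lathe's. The guard opens by turning about +y here. Shut, the handle's middle is 172.4 mm before (-x) and 28.1 mm above this point (radius 174.7 mm); at 50 degrees 89 mm before and 150 mm above.
- spanner: Steel open-ended spanner 130 mm long lying near the key; not part of the job.
- workpiece: Stepped round steel workpiece 32 mm across and 66 mm tall, standing on end near the key; not part of the job.
- caliper: Digital caliper 200 mm long lying in front of the lathe's bed, to the right; not part of the job.
- carton: Closed cardboard carton 120 x 90 x 70 mm, far left; not part of the job.
- oil_bottle: White bottle 56 mm across, 150 mm tall, left of and behind the lathe; not part of the job.
- parts_bin: Small open blue parts bin with bolts, 160 x 100 x 75 mm, far left; not part of the job.
Mind the look-alikes: they are no part of the job. What is shaped like the chuck_key but blue is not meant.

How it is judged:
By the outcome, as a careful person would: the job done as asked, in the order asked, and still so for the second after the job is handed in, while the arm keeps its last pose, push and grip.
It also fails if it takes over 56 s, if anything falls off the work surface, if the arm or the gripper's body presses on something with over 40 N, if the wrist force passes 120 N, or if a joint passes its speed limit or range.

## Working session

There is one attempt and no reset: what is moved stays moved. The work goes in short steps, Python scripts to look and compute and a tool call to move; the robot and the scene stay as the last step left them, time stands still between calls to the robot, and variables do not carry over. Pictures are saved under pics/ and viewed, at most 10 in all, crops included, and the job is handed in when it is done.

Besides the shell and the picture viewer there is one more tool, called after "Request:" by a JSON object that holds its "op" and its "data". arm_command: Moves the arm, as the interface text tells. Its arguments: {"type":"object","properties":{"xyz":{"type":"array","items":{"type":"array","items":{"type":"number"}}},"spin":{"type":"array","items":{"type":"number"}},"jaw":{"type":"number"},"squeeze":{"type":"number"}},"required":["xyz","spin"]}

```bash
mkdir -p pics
cat > h.py <<'E'
from cell import *
import numpy as np, cv2
def cam(n):
    c=read_camera(n); np.savez(f'{n}.npz',**c); return c
def load(n): return dict(np.load(f'{n}.npz'))
def pix2w(c,u,v,d):
    p=np.array([(u-c['cx'])/c['fx']*d,-(v-c['cy'])/c['fy']*d,-d,1.]); return (c['world_from_camera']@p)[:3]
def ray(c,u,v,z):
    o=c['world_from_camera'][:3,3]; d=pix2w(c,u,v,1.)-o; return o+d*(z-o[2])/d[2]
def cloud(c):
    v,u=np.mgrid[:384,:512]; d=c['depth']
    p=np.stack([(u-c['cx'])/c['fx']*d,-(v-c['cy'])/c['fy']*d,-d,np.ones_like(d)],-1)
    return (p@c['world_from_camera'].T)[...,:3]
E
python3 - <<'E'
from h import *
for n in('top','scene'):
    c=cam(n); cv2.imwrite(f'pics/{n}0.png',cv2.resize(c['img'][...,::-1],(800,600)))
    print(n,c['fx'],c['cx'],c['cy'],c['world_from_camera'].round(3).tolist(),[k for k in c])
print(observe())
E
```

```text
top 432.4280498692199 259.1573183656203 197.42222929751847 [[0.005, 0.99, -0.142, 0.301], [-1.0, 0.005, -0.001, 0.132], [0.0, 0.142, 0.99, 1.335], [0.0, 0.0, 0.0, 1.0]] ['img', 'depth', 'fx', 'fy', 'cx', 'cy', 'world_from_camera']
scene 380.0168901456558 254.83960364933577 189.6437128768276 [[0.783, -0.467, 0.411, 0.94], [0.622, 0.577, -0.529, -0.434], [0.009, 0.67, 0.743, 0.923], [0.0, 0.0, 0.0, 1.0]] ['img', 'depth', 'fx', 'fy', 'cx', 'cy', 'world_from_camera']
{'time': 0.1, 'qpos': array([-1.29500530e+00,  3.42627636e-01,  1.52488187e+00,  2.28167276e-05,
        1.27538330e+00, -1.45976689e-01]), 'qvel': array([-0.0011262 , -0.00166397, -0.00213935, -0.00095158, -0.000154  ,
        0.00010698]), 'joint_efforts': array([ 1.02984057e-03, -4.32005811e+01, -2.44694406e+01,  7.19505153e-02,
        5.26672555e-02, -4.43343197e-05]), 'tool_pos': array([ 0.21492523, -0.47886985,  0.40414132]), 'tool_rot': array([-3.14030950e+00, -2.10706920e-04,  4.21760925e-01]), 'contact_force': array([-1.12848623,  0.22451105, -0.72679576]), 'torque': array([ 0.02488291,  0.01054243, -0.01065591]), 'grip_force': 0.0, 'opening': 0.09173566003288222}
```

View pics/top0.png

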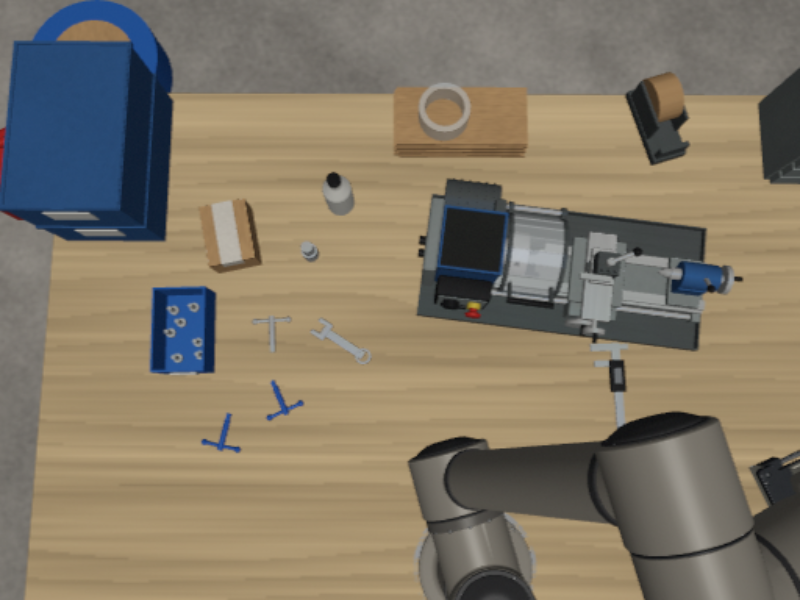

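View pics/scene0.png

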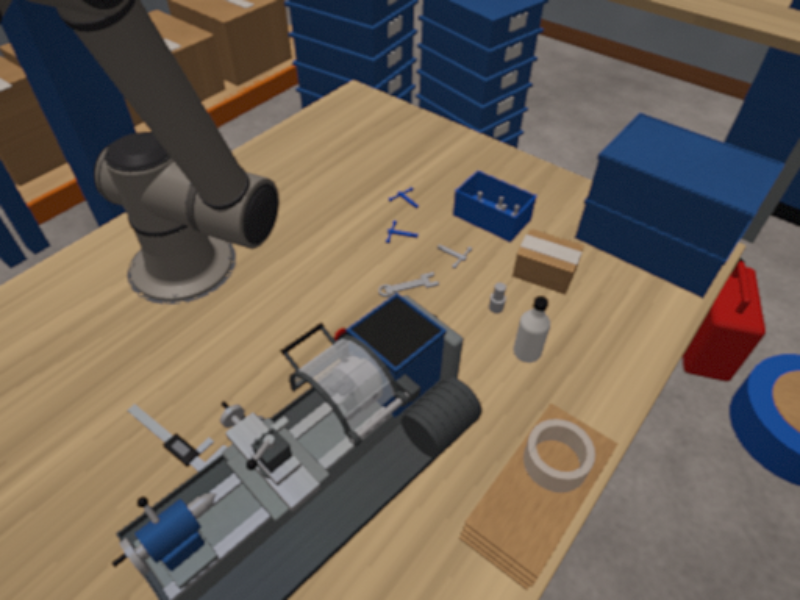

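The top view shows three T-shaped keys (800x600 px): grey steel at (272,332), and blue ones at (285,400) and (222,435). The steel one fits because blue is excluded. The tray is the black square at (472,240), the guard is at (535,255), and its handle is a dark bar near (530,302). Next: an enlarged crop and measurements.

Run:
```python
from h import *
c=load('top'); im=c['img']; hsv=cv2.cvtColor(im,cv2.COLOR_RGB2HSV); P=cloud(c)
a=cv2.resize(im[190:300,120:255,::-1],(540,440),interpolation=cv2.INTER_CUBIC)
b=cv2.resize(im[110:220,260:390,::-1],(520,440),interpolation=cv2.INTER_CUBIC)
cv2.imwrite('pics/crop1.png',cv2.resize(np.hstack([a,b]),(800,332)))
# key: grey pixels
m=((hsv[...,1]<60)).astype(np.uint8); w=np.zeros_like(m); w[190:235,150:195]=1; m*=w
n,l,s,ce=cv2.connectedComponentsWithStats(m); 
for i in range(1,n): print('comp',s[i],ce[i])
i=1+s[1:,4].argmax(); v,u=np.nonzero(l==i)
W=np.array([ray(c,x,y,.006)[:2] for x,y in zip(u,v)])
r=cv2.minAreaRect((W*1000).astype(np.float32)); print('key rect',r, W.mean(0))
print('depth z key',np.median(P[v,u,2]), 'bench',np.median(P[230:240,190:230,2]))
# tray floor: dark & z
t=((hsv[...,2]<60)&(abs(P[...,2]-.204)<.012)).astype(np.uint8)
w=np.zeros_like(t); w[120:185,270:330]=1; t*=w
v,u=np.nonzero(t); W=np.array([ray(c,x,y,.204)[:2] for x,y in zip(u,v)])
print('tray',len(u),cv2.minAreaRect((W*1000).astype(np.float32)),W.mean(0),np.median(P[v,u,2]))
# blue rim top of headstock
t=((hsv[...,0]>100)&(hsv[...,0]<125)&(hsv[...,1]>100)&(P[...,2]>.2)&(P[...,2]<.22)).astype(np.uint8)*w
v,u=np.nonzero(t); W=np.array([ray(c,x,y,.21)[:2] for x,y in zip(u,v)])
print('rim',len(u),cv2.minAreaRect((W*1000).astype(np.float32)),np.median(P[v,u,2]))
# handle
t=((hsv[...,2]<70)&(abs(P[...,2]-.2)<.02)).astype(np.uint8); w=np.zeros_like(t); w[180:202,318:365]=1; t*=w
v,u=np.nonzero(t); W=np.array([ray(c,x,y,.203)[:2] for x,y in zip(u,v)])
print('handle',len(u),cv2.minAreaRect((W*1000).astype(np.float32)),W.mean(0),np.median(P[v,u,2]))
```

```text
comp [161 202  25  24 152] [173.07236842 209.90131579]
key rect ((451.0323486328125, 406.3628234863281), (67.21224212646484, 76.76432037353516), 65.02824401855469) [0.45117122 0.39848092]
depth z key 0.008896293598731786 bench -0.000610810040467813
tray 1385 ((581.4180908203125, 12.440925598144531), (113.46808624267578, 113.13508605957031), 81.09638214111328) [0.58359405 0.01698791] 0.2035555039603143
rim 326 ((581.6129150390625, 17.231342315673828), (109.67660522460938, 112.07673645019531), 82.91401672363281) 0.2084542158271756
handle 164 ((488.2012939453125, -81.12452697753906), (45.68750762939453, 98.47297668457031), 0.2876121401786804) [ 0.48106907 -0.08222995] 0.20002653618295574
```

View pics/crop1.png

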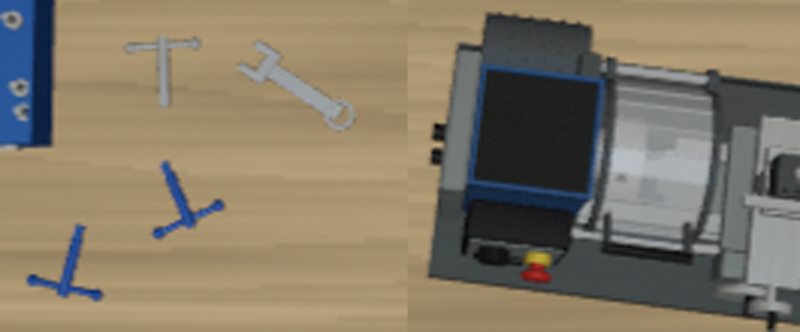

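The crop confirms it: the steel key lies with its T-bar away from the robot, at crop (163,45), and its shaft end at (165,105). The spanner is to its right and clear of it. The tray is the dark square inside a blue rim, and the handle bar runs from (607,245) to (690,257). I'll refine these.

Run:
```python
from h import *
c=load('top'); im=c['img']; hsv=cv2.cvtColor(im,cv2.COLOR_RGB2HSV); P=cloud(c)
w=np.zeros((384,512),bool); w[198:230,155:192]=1
v,u=np.nonzero((hsv[...,1]<75)&w)
W=np.array([ray(c,x,y,.006)[:2]*1000 for x,y in zip(u,v)])
bar=v<208.5; sh=v>211
vx,vy,x0,y0=cv2.fitLine(W[sh].astype(np.float32),2,0,.01,.01).ravel(); print('shaft dir',np.degrees(np.arctan2(vy,vx)),(x0,y0))
b=cv2.fitLine(W[bar].astype(np.float32),2,0,.01,.01).ravel(); print('bar dir',np.degrees(np.arctan2(b[1],b[0])),b[2:])
d=np.array([vx,vy])*np.sign(vx); s=(W-[x0,y0])@d; t=(W-[x0,y0])@[-d[1],d[0]]
print('extent',s.min(),s.max(),t.min(),t.max(),'mid',np.array([x0,y0])+d*(s.min()+s.max())/2)
# tray dark floor
w[:]=0; w[125:185,275:330]=1
m=((hsv[...,2]<60)&w&(P[...,2]>.198)&(P[...,2]<.208)).astype(np.uint8); m=cv2.morphologyEx(m,cv2.MORPH_OPEN,np.ones((5,5),np.uint8))
n,l,st,ce=cv2.connectedComponentsWithStats(m); i=1+st[1:,4].argmax(); v,u=np.nonzero(l==i); print(st[i])
W=np.array([ray(c,x,y,.204)[:2]*1000 for x,y in zip(u,v)],np.float32); print('tray',cv2.minAreaRect(W),W.mean(0))
print('tray depth cloud mean',P[v,u].mean(0))
# chip tray corners by hand px (display->orig)
for x,y in((418,315),(697,349),(705,229),(433,195)):
    print('corner',(ray(c,x*.64,y*.64,.03)*1000).round(1))
# handle in both views
for n,ul,vl in(('top',(318,360),(185,200)),('scene',(175,215),(200,235))):
    k=load(n); h=cv2.cvtColor(k['img'],cv2.COLOR_RGB2HSV); Q=cloud(k)
    w[:]=0; w[vl[0]:vl[1],ul[0]:ul[1]]=1
    v,u=np.nonzero((h[...,2]<70)&w&(Q[...,2]>.188)&(Q[...,2]<.215)); q=Q[v,u]*1000
    f=cv2.fitLine(np.array(q[:,:2],np.float32),2,0,.01,.01).ravel()
    print(n,len(q),'yaw',np.degrees(np.arctan2(f[1],f[0])),'med',np.median(q,0),'ymin/max',q[:,1].min(),q[:,1].max(),'px',u.min(),u.max(),v.min(),v.max())
```

```text
shaft dir 2.8844793 (np.float32(424.82394), np.float32(395.68378))
bar dir -86.017876 [467.142   398.76083]
extent -20.6034871465854 51.20614556464826 -38.850674005295794 38.591705273017624 mid [440.10588718 396.45377644]
[ 283  134   40   39 1178]
tray ((584.2051391601562, 17.150352478027344), (99.15390014648438, 99.57164764404297), 83.43958282470703) [583.50323   18.017561]
tray depth cloud mean [0.58362713 0.01796662 0.20350178]
corner [475.3 107.   30. ]
corner [ 411.6 -432.9   30. ]
corner [ 650.3 -462.2   30. ]
corner [717.5  77.5  30. ]
top 141 yaw 85.88744 med [476.28315748 -82.23313888 200.94540946] ymin/max -121.76101323149844 -41.964642640788334 px 325 354 185 197
scene 105 yaw 80.841866 med [478.97962829 -81.24623872 200.45777081] ymin/max -119.88263918957159 -41.519176554332184 px 180 212 207 234
```

Request:
{"op": "arm_command", "data": {"xyz": [[0, 0, 40], [0, 0, 40], [30, 30, 0], [30, 30, 0], [30, 30, 0], [30, 30, 0], [30, 30, 0], [30, 30, 0], [3, 45, 0], [3, 45, 0], [3, 45, 0], [3, 45, 0], [3, 45, 0], [3, 45, 0], [3, 45, 0], [3, 45, 0], [3, 45, 0]], "spin": [0, 0, -1.2, -1.2, -1.2, -1.2, -1.2, -1.2, -1.2, -1.2, -1.2, -1.2, -1.2, -1.2, -1.2, -1.2, -1.2], "jaw": 0.1}}

```text
time: 1.8
tool_pos: [0.4215, 0.1079, 0.4846]
tool_rot: [3.141, 0.0, 0.107]
contact_force: [0.4, -0.4, -0.4]
opening: 0.0507
grip_force: 0.0
```

Request:
{"op": "arm_command", "data": {"xyz": [[3, 45, 0], [3, 45, 0], [3, 45, -10], [3, 45, -30], [3, 45, -40], [2, 40, -40], [1, 20, -40], [0, 5, -20], [0, 0, 0], [0, 0, 0]], "spin": [-1, -1, -1, 0, 0, 0, 0, 0, 0, 0]}}

```text
time: 2.8
tool_pos: [0.4391, 0.3802, 0.3188]
tool_rot: [3.141, 0.0, 0.055]
contact_force: [0.6, -0.4, 0.6]
opening: 0.0502
grip_force: 0.0
```

Request:
{"op": "arm_command", "data": {"xyz": [[1, 8, -20], [0, 8, -30], [0, 0, -30], [0, 0, -25], [0, 0, -15], [0, 0, -10], [0, 0, -4], [0, 0, -3], [0, 0, 0], [0, 0, 0]], "spin": [0, 0, 0, 0, 0, 0, 0, 0, 0, 0]}}

```text
time: 3.8
tool_pos: [0.4402, 0.3964, 0.1824]
tool_rot: [-3.141, -0.001, 0.055]
contact_force: [-0.2, 0.1, 0.8]
opening: 0.0501
grip_force: 0.0
```

Run:
```python
from h import *
c=cam('top'); s=cam('scene'); print(observe()['tool_pos'],observe()['contact_force'])
a=cv2.resize(c['img'][180:260,130:230,::-1],(400,320),interpolation=cv2.INTER_CUBIC)
b=cv2.resize(s['img'][120:200,240:340,::-1],(400,320),interpolation=cv2.INTER_CUBIC)
cv2.imwrite('pics/g1.png',np.hstack([a,b]))
```

```text
[0.44013632 0.39633483 0.18219419] [-0.13870538 -0.51839649  0.81718674]
```

View pics/g1.png

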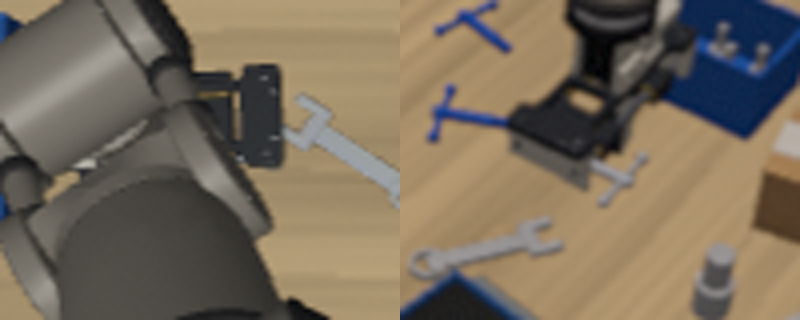

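The scene view (right half) shows the fingers straddling the shaft, with the T-bar sticking out at about (620,180) and the spanner clear. Closing, then a small lift.

Request:
{"op": "arm_command", "data": {"xyz": [[0, 0, -1], [0, 0, 0], [0, 0, 0], [0, 0, 0], [0, 0, 0], [0, 0, 0], [0, 0, 0], [0, 0, 0], [0, 0, 0], [0, 0, 0]], "spin": [0, 0, 0, 0, 0, 0, 0, 0, 0, 0], "jaw": -1, "squeeze": 25}}

```text
time: 4.9
tool_pos: [0.44, 0.3962, 0.1805]
tool_rot: [3.142, -0.0, 0.055]
contact_force: [0.1, 0.7, 0.9]
opening: 0.0112
grip_force: 25.0
```

Request:
{"op": "arm_command", "data": {"xyz": [[0, 0, 3], [0, 0, 10], [0, 0, 25], [0, 0, 40], [0, 0, 45], [0, 0, 45], [0, 0, 45], [0, 0, 40], [0, 0, 20], [0, 0, 0]], "spin": [0, 0, 0, 0, 0, 0, 0, 0, 0, 0]}}

```text
time: 5.9
tool_pos: [0.4397, 0.3961, 0.458]
tool_rot: [-3.138, -0.007, 0.055]
contact_force: [0.1, 0.2, -1.9]
opening: 0.0105
grip_force: 25.0
```

Request:
{"op": "arm_command", "data": {"xyz": [[7, -19, 0], [14, -38, 0], [14, -38, 0], [14, -38, 0], [14, -38, 0], [14, -38, 0], [14, -38, 0], [14, -38, 0], [14, -38, 0], [14, -36, 0], [11, -19, 0], [0, 0, 0], [0, 0, 0], [0, 0, 0]], "spin": [0, -1, -1, -1, -1, -1, -1, -1, -1, -1, -1, 0, 0, 0]}}

```text
time: 7.3
tool_pos: [0.5835, 0.0191, 0.4528]
tool_rot: [-3.141, 0.002, -0.118]
contact_force: [-0.3, -1.2, -0.5]
opening: 0.011
grip_force: 25.0
```

Run:
```python
from h import *
c=cam('top'); s=cam('scene'); o=observe(); print(o['tool_pos'],o['tool_rot'],o['contact_force'])
a=cv2.resize(c['img'][120:200,260:360,::-1],(400,320),interpolation=cv2.INTER_CUBIC)
b=cv2.resize(s['img'][150:250,190:315,::-1],(400,320),interpolation=cv2.INTER_CUBIC)
cv2.imwrite('pics/t1.png',np.hstack([a,b]))
```

```text
[0.58358324 0.01934696 0.45335797] [-3.14153277e+00  5.58238618e-04 -1.17561130e-01] [ 0.00461714  0.673211   -0.59983873]
```

View pics/t1.png

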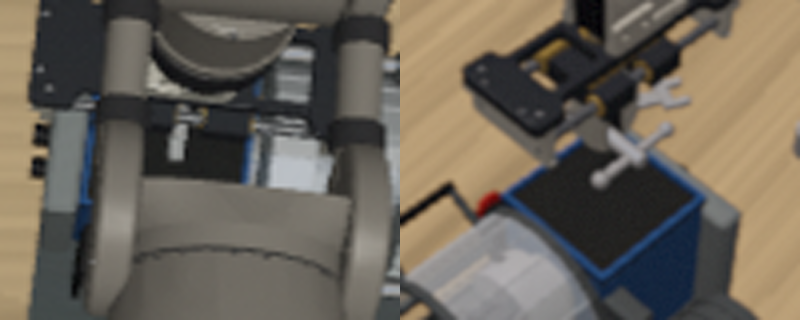

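The key hangs level in the grip over the tray, its T-bar toward the rear (right half, balls at (600,180) and (665,130)), centred over the dark floor. Lowering.

Request:
{"op": "arm_command", "data": {"xyz": [[0, -1, -10], [0, 0, -20], [0, 0, -15], [0, 0, -10], [0, 0, -5], [0, 0, -3], [0, 0, -2], [0, 0, 0], [0, 0, 0], [0, 0, 0]], "spin": [0, 0, 0, 0, 0, 0, 0, 0, 0, 0]}}

```text
time: 8.4
tool_pos: [0.584, 0.0172, 0.389]
tool_rot: [3.142, -0.001, -0.119]
contact_force: [-0.0, 0.1, -1.2]
opening: 0.0109
grip_force: 25.0
```

Request:
{"op": "arm_command", "data": {"xyz": [[0, 0, -1], [0, 0, -1], [0, 0, -1], [0, 0, 0], [0, 0, 0], [0, 0, 0]], "spin": [0, 0, 0, 0, 0, 0]}}

```text
time: 9.0
tool_pos: [0.584, 0.0172, 0.3856]
tool_rot: [3.141, -0.0, -0.119]
contact_force: [-0.3, -0.2, -1.5]
opening: 0.0111
grip_force: 25.0
```

Request:
{"op": "arm_command", "data": {"xyz": [[0, 0, -0.5], [0, 0, 0], [0, 0, -0.5], [0, 0, 0], [0, 0, 0], [0, 0, 0]], "spin": [0, 0, 0, 0, 0, 0]}}

```text
time: 9.6
tool_pos: [0.584, 0.0172, 0.3846]
tool_rot: [3.142, -0.0, -0.119]
contact_force: [-0.5, -1.4, -0.0]
opening: 0.0113
grip_force: 25.0
```

Request:
{"op": "arm_command", "data": {"xyz": [[0, 0, -0.5], [0, 0, 0], [0, 0, 0], [0, 0, 0]], "spin": [0, 0, 0, 0]}}

```text
time: 10.0
tool_pos: [0.5839, 0.0172, 0.3845]
tool_rot: [3.141, -0.001, -0.119]
contact_force: [-1.5, -0.2, 4.2]
opening: 0.0112
grip_force: 25.0
```

Run:
```python
from h import *
for i in range(6):
    s=cam('scene'); o=observe(); print(o['contact_force'].round(2),o['tool_pos'].round(4))
```

```text
[-1.66 -0.07  5.11] [0.5839 0.0172 0.3844]
[-2.01  0.85  5.54] [0.5839 0.0172 0.3844]
[-2.3   1.01  5.1 ] [0.584  0.0172 0.3844]
[-2.06  0.78  5.85] [0.584  0.0172 0.3844]
[-1.41  0.34  5.58] [0.584  0.0172 0.3844]
[-2.47 -0.09  5.38] [0.584  0.0172 0.3844]
```

The key is in contact at about 5 N. Release gently, then rise.

Request:
{"op": "arm_command", "data": {"xyz": [[0, 0, 0], [0, 0, 0], [0, 0, 0], [0, 0, 0], [0, 0, 0], [0, 0, 0]], "spin": [0, 0, 0, 0, 0, 0], "jaw": -0.3}}

```text
time: 10.9
tool_pos: [0.584, 0.0172, 0.3839]
tool_rot: [3.141, 0.0, -0.119]
contact_force: [0.6, -0.6, -0.5]
opening: 0.0322
grip_force: 0.0
```

Request:
{"op": "arm_command", "data": {"xyz": [[0, 0, 3], [0, 0, 8], [0, 0, 20], [0, 0, 35], [0, 0, 40], [0, 0, 30], [-20, -10, 0], [-30, -20, 0], [-30, -20, 0], [-10, -20, 0], [-10, -20, 0], [0, -8, 0], [0, 0, 0], [0, 0, 0]], "spin": [0, 0, 0, 0, 0, 8, 8, 8, 8, 8, 8, 8, 8, 8]}}

```text
time: 12.3
tool_pos: [0.4836, -0.0812, 0.521]
tool_rot: [3.14, -0.0, 1.142]
contact_force: [-0.1, 0.0, 0.3]
opening: 0.0319
grip_force: 0.0
```

Run:
```python
from h import *
c=cam('top'); s=cam('scene'); o=observe(); print(o['tool_pos'],o['tool_rot'],o['contact_force'],o['opening'])
a=cv2.resize(c['img'][120:200,260:360,::-1],(400,320),interpolation=cv2.INTER_CUBIC)
b=cv2.resize(s['img'][160:260,170:295,::-1],(400,320),interpolation=cv2.INTER_CUBIC)
cv2.imwrite('pics/t2.png',np.hstack([a,b]))
```

```text
[ 0.48377727 -0.08086109  0.52081478] [ 3.14043174e+00 -9.43717598e-05  1.13829945e+00] [-0.40343883  0.76961681  0.52076094] 0.03207021804281891
```

View pics/t2.png

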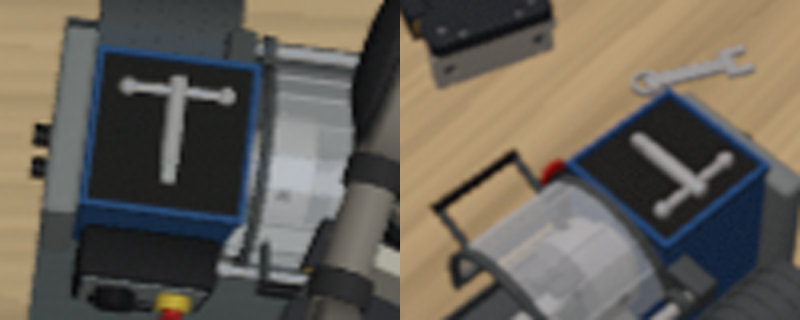

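The key lies flat inside the tray, released (left half: bar at (180,85), tip at (168,180)). Now the handle: align above it with a narrowed jaw, then descend.

Request:
{"op": "arm_command", "data": {"xyz": [[-3, 0, 0], [-4, 0, -20], [0, 0, -35], [0, 0, -35], [0, 0, -20], [0, 0, 0], [0, 0, 0], [0, 0, 0]], "spin": [8, 7, 3, 0, 0, 0, 0, 0], "jaw": -0.46}}

```text
time: 13.2
tool_pos: [0.4774, -0.0809, 0.4117]
tool_rot: [3.138, 0.001, 1.45]
contact_force: [-0.7, -0.6, -0.3]
opening: 0.0246
grip_force: 0.0
```

Run:
```python
from h import *
c=cam('top'); s=cam('scene'); o=observe(); print(o['tool_pos'],o['tool_rot'],o['contact_force'],o['opening'])
b=cv2.resize(s['img'][150:250,150:275,::-1],(750,600),interpolation=cv2.INTER_CUBIC)
cv2.imwrite('pics/h1.png',b)
```

```text
[ 0.47723951 -0.08083707  0.41145846] [3.13877579e+00 5.53713140e-04 1.45088169e+00] [0.31826963 0.10604425 0.43737981] 0.024768639821814313
```

View pics/h1.png

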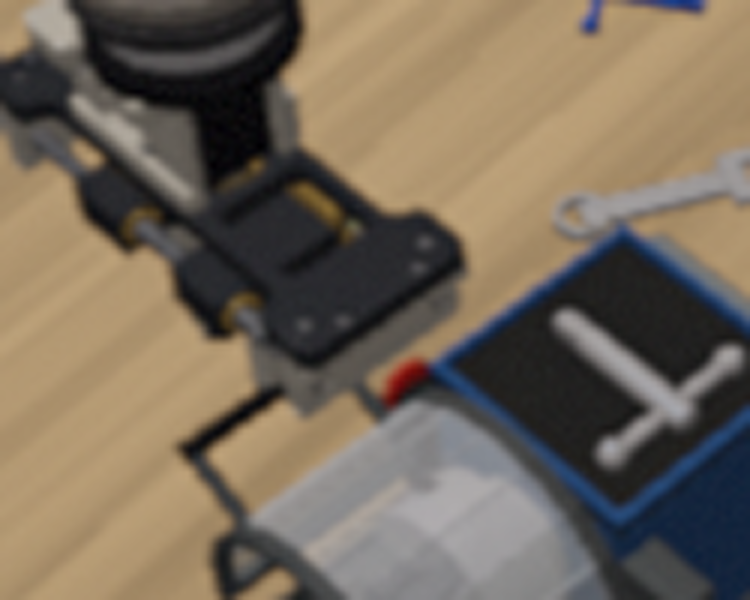

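The fingers hover just above the handle (bar end at (190,450), post at (370,400)) and line up with it. Descend gently.

Request:
{"op": "arm_command", "data": {"xyz": [[0, 0, -8], [0, 0, -10], [0, 0, -8], [0, 0, -5], [0, 0, -3], [0, 0, -3], [0, 0, -3], [0, 0, -3], [0, 0, -2], [0, 0, 0], [0, 0, 0], [0, 0, 0]], "spin": [0, 0, 0, 0, 0, 0, 0, 0, 0, 0, 0, 0]}}

```text
time: 14.5
tool_pos: [0.477, -0.0808, 0.3652]
tool_rot: [3.141, 0.0, 1.452]
contact_force: [-0.5, 0.4, 0.4]
opening: 0.0248
grip_force: 0.0
```

Request:
{"op": "arm_command", "data": {"xyz": [[0, 0, 0], [0, 0, 0], [0, 0, 0], [0, 0, 0], [0, 0, 0], [0, 0, 0]], "spin": [0, 0, 0, 0, 0, 0], "jaw": -1, "squeeze": 20}}

```text
time: 15.1
tool_pos: [0.4763, -0.0807, 0.365]
tool_rot: [-3.139, 0.0, 1.452]
contact_force: [-6.1, 0.3, 3.6]
opening: 0.0088
grip_force: 20.0
```

Run:
```python
from h import *
o=observe(); print(o['tool_pos'],o['contact_force'],o['opening'],o['grip_force'])
R=174.7;a0=np.arctan2(28.1,172.4);y=np.radians(-6.8)
p=lambda t:np.array([-R*np.cos(a0+np.radians(t))*np.cos(y),-R*np.cos(a0+np.radians(t))*np.sin(y),R*np.sin(a0+np.radians(t))])
for t0 in range(0,50,2): print(t0+2,(p(t0+2)-p(t0)).round(1))
print((p(50)-p(0)).round(1))
```

```text
[ 0.47627494 -0.08069142  0.36500366] [-6.08082825  0.33092914  3.60233558] 0.008839265254093466 19.99675065279007
2 [ 1.1 -0.1  6. ]
4 [ 1.3 -0.2  6. ]
6 [ 1.5 -0.2  5.9]
8 [ 1.7 -0.2  5.9]
10 [ 1.9 -0.2  5.8]
12 [ 2.1 -0.2  5.7]
14 [ 2.3 -0.3  5.6]
16 [ 2.5 -0.3  5.6]
18 [ 2.7 -0.3  5.5]
20 [ 2.9 -0.3  5.4]
22 [ 3.1 -0.4  5.3]
24 [ 3.2 -0.4  5.2]
26 [ 3.4 -0.4  5. ]
28 [ 3.6 -0.4  4.9]
30 [ 3.7 -0.4  4.8]
32 [ 3.9 -0.5  4.7]
34 [ 4.1 -0.5  4.5]
36 [ 4.2 -0.5  4.4]
38 [ 4.4 -0.5  4.2]
40 [ 4.5 -0.5  4.1]
42 [ 4.7 -0.6  3.9]
44 [ 4.8 -0.6  3.7]
46 [ 4.9 -0.6  3.6]
48 [ 5.  -0.6  3.4]
50 [ 5.1 -0.6  3.2]
[ 82.5  -9.8 122. ]
```

Request:
{"op": "arm_command", "data": {"xyz": [[-0.9, 0, 0], [1.1, -0.1, 6], [1.3, -0.2, 6], [1.5, -0.2, 5.9], [1.7, -0.2, 5.9], [1.9, -0.2, 5.8], [2.1, -0.2, 5.7], [2.3, -0.3, 5.6], [2.5, -0.3, 5.6], [2.7, -0.3, 5.5], [2.9, -0.3, 5.4], [0, 0, 0], [0, 0, 0]], "spin": [0, 0, 0, 0, 0, 0, 0, 0, 0, 0, 0, 0, 0]}}

```text
time: 16.4
tool_pos: [0.4956, -0.083, 0.4231]
tool_rot: [-3.14, 0.0, 1.452]
contact_force: [-8.1, 0.3, 2.6]
opening: 0.009
grip_force: 20.0
```

Request:
{"op": "arm_command", "data": {"xyz": [[2.2, -0.4, 5.3], [2.5, -0.4, 5.2], [3.2, -0.4, 5], [3.6, -0.4, 4.9], [3.7, -0.4, 4.8], [3.9, -0.5, 4.7], [4.1, -0.5, 4.5], [4.2, -0.5, 4.4], [4.4, -0.5, 4.2], [4.5, -0.5, 4.1], [4.7, -0.6, 3.9], [4.8, -0.6, 3.7], [4.9, -0.6, 3.6], [5, -0.6, 3.4], [5.1, -0.6, 3.2], [0, 0, 0], [0, 0, 0], [0, 0, 0]], "spin": [0, 0, 0, 0, 0, 0, 0, 0, 0, 0, 0, 0, 0, 0, 0, 0, 0, 0]}}

```text
time: 18.2
tool_pos: [0.557, -0.0907, 0.4887]
tool_rot: [3.139, 0.001, 1.452]
contact_force: [-4.8, -0.4, 4.5]
opening: 0.0097
grip_force: 20.0
```

Run:
```python
from h import *
c=cam('top'); s=cam('scene'); o=observe(); print(o['time'],o['tool_pos'],o['tool_rot'],o['contact_force'],o['opening'])
cv2.imwrite('pics/u1.png',cv2.resize(s['img'][100:260,140:350,::-1],(787,600),interpolation=cv2.INTER_CUBIC))
```

```text
18.3 [ 0.55699953 -0.09069412  0.48867028] [3.13941625e+00 7.86961262e-04 1.45149349e+00] [-5.15873704  0.32190093  5.7064716 ] 0.009190341113887413
```

View pics/u1.png

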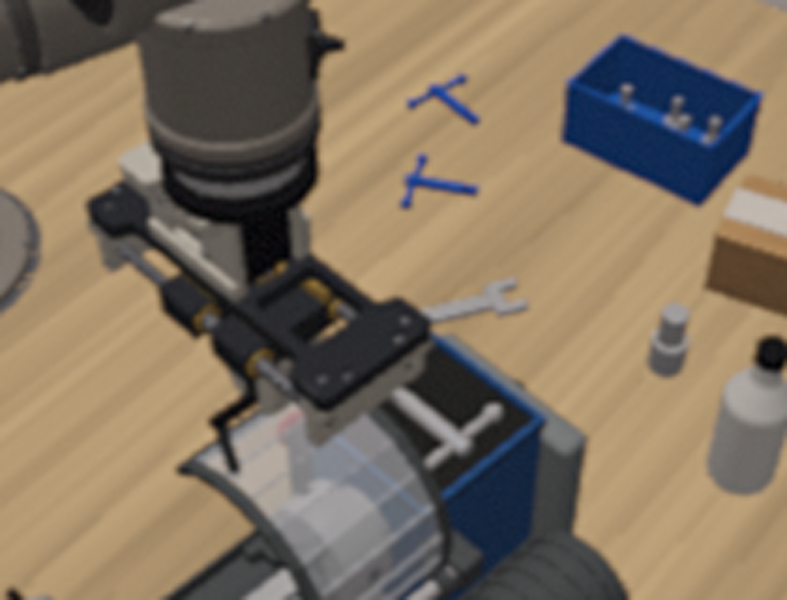

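The guard is up and gripped. The left bar stub and post are visible at (217,422)–(235,465), and the key is still in the tray. I'll check the angle from the visible bar stub.

Run:
```python
from h import *
s=load('scene'); P=cloud(s)*1000; y=np.radians(-6.8)
R=np.array([[np.cos(y),-np.sin(y)],[np.sin(y),np.cos(y)]])
L=P.copy(); L[...,:2]=(P[...,:2]-[570.5,-92])@R   # lathe frame
g=s['img'].max(2)
for v in range(205,228):
    r=[(u,*L[v,u].round(0).astype(int)) for u in range(192,208) if g[v,u]<75 and L[v,u,2]>230]
    if r: print(v,*[f"{a[0]}:{a[1]},{a[2]},{a[3]}" for a in r])
# steel arcs edges of shell: points on the -y end arc (lathe y~-51), dark, fit circle -> centre angle about hinge
m=(g<110)&(abs(L[...,1]+50)<6)&(L[...,2]>175)&(L[...,2]<300)&(L[...,0]<110)&(L[...,0]>-140)
q=L[m]; A=np.c_[2*q[:,0],2*q[:,2],np.ones(len(q))]; x=np.linalg.lstsq(A,q[:,0]**2+q[:,2]**2,rcond=None)[0]
print(len(q),'circle',x[:2],np.sqrt(x[2]+x[0]**2+x[1]**2))
d=np.array([x[0]-78,x[1]-170]); print('angle',np.degrees(np.arctan2(d[1],-d[0])-np.arctan2(-20,78)), 'exp50 centre',78-65.5,170+46.9)
```

```text
205 205:-13,-16,326 206:-14,-13,323 207:-11,-12,325
206 204:-14,-17,323 205:-12,-16,324 206:-11,-14,323 207:-10,-13,323
207 203:-13,-21,325 204:-13,-18,322 205:-10,-18,324 206:-11,-15,320 207:-10,-13,320
208 201:-13,-26,326 202:-12,-24,325 203:-11,-22,324 204:-9,-22,325 205:-9,-19,323 206:-9,-17,321
209 200:-13,-29,325 201:-12,-27,324 202:-9,-26,325 203:-11,-23,321 204:-10,-21,320
210 198:-14,-33,323 199:-13,-32,324 200:-12,-30,323 201:-10,-28,323 202:-11,-26,321 203:-9,-24,321
211 197:-14,-36,324 198:-12,-35,324 199:-11,-33,324 200:-10,-31,323 201:-10,-29,321
212 196:-14,-39,323 197:-11,-38,324 198:-12,-35,321 199:-10,-34,323 200:-9,-32,321
213 197:-12,-38,321 198:407,-296,923 199:-8,-36,322
214 198:-9,-38,320 199:-11,-34,315 200:-9,-33,315
215 198:-11,-37,315 199:-9,-36,315 200:-9,-34,313
216 199:-8,-37,313 200:-9,-34,310
217 198:-10,-38,310 199:-9,-37,309 200:-8,-35,308
218 199:-9,-37,306 200:-7,-36,307
219 199:-7,-39,306 200:-7,-36,304 201:-6,-34,303
220 200:-6,-37,302 201:-6,-35,300
221 200:-7,-37,298 201:-5,-36,298
222 201:-5,-36,296 202:-3,-35,296
223 201:-4,-37,294 202:-4,-35,292
224 192:-25,-46,278 201:407,-296,923 202:-3,-36,290
225 192:-23,-48,279 193:-21,-46,279 194:-20,-45,278 202:-2,-37,288
226 192:-21,-50,279 193:-17,-50,283 194:-16,-48,282 195:-13,-47,284 196:-11,-46,284
227 194:-12,-50,284 195:-9,-50,286 196:-8,-48,286 197:-7,-47,286
293 circle [ 10.41027437 215.32343823] 71.29770421755649
angle 48.225894796878194 exp50 centre 12.5 216.9
```

Kinematics gives about 49.8° and the bar points about 49.4°, so I'll nudge up half a degree and hold.

Request:
{"op": "arm_command", "data": {"xyz": [[1.3, -0.2, 0.8], [0, 0, 0], [0, 0, 0], [0, 0, 0], [0, 0, 0], [0, 0, 0], [0, 0, 0], [0, 0, 0], [0, 0, 0], [0, 0, 0]], "spin": [0, 0, 0, 0, 0, 0, 0, 0, 0, 0]}}

```text
time: 19.3
tool_pos: [0.5583, -0.0909, 0.4894]
tool_rot: [3.14, 0.001, 1.451]
contact_force: [-5.1, 0.1, 5.5]
opening: 0.0092
grip_force: 20.0
```

Run:
```python
from h import *
s=cam('scene'); P=cloud(s)*1000; y=np.radians(-6.8)
R=np.array([[np.cos(y),-np.sin(y)],[np.sin(y),np.cos(y)]])
L=P.copy(); L[...,:2]=(P[...,:2]-[570.5,-92])@R
m=(s['img'].max(2)<75)&(abs(L[...,1]+28)<10)&(L[...,2]>316)&(L[...,2]<332)&(abs(L[...,0]+11)<8)
q=L[m].mean(0)-[2.2,0,2.5]; print(m.sum(),q,np.degrees(np.arctan2(q[2]-170,78-q[0]))-9.26)
o=observe(); print(o['tool_pos'],np.abs(o['qvel']).max(),o['contact_force'],o['grip_force'],o['time'])
```

```text
35 [-12.23638873 -28.63234111 320.33791812] 49.76681805026055
[ 0.55826645 -0.09090918  0.4894195 ] 0.0020024498222989953 [-5.02363118  0.32711953  5.15386772] 19.996611177921295 19.35
```

```bash
python3 -c "
from cell import *
print(hand_in())"
```

```text
the job is handed in; nothing more can be done
None
```

The steel chuck key is lying flat and released in the headstock tray, and the guard is being held steady at about 50° (49.8° by camera); the job is handed in after about 19 s of the 56 s allowed.

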